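Prop the pod chest's lid on its stay

ROBOT

A 6-joint arm with a two-finger parallel gripper is mounted at the origin on the work surface. World frame = base frame: x ahead of the robot, y to its left, z up, the work surface at z = 0. Lengths are in mm, angles in rad, forces in N, time in s.
With the tool pointing down it reaches from about 275 to 750 mm from the base axis. Payload 10.2 kg.
Tool frame: the origin (TCP) lies on the front face of the gripper's body, between the roots of the fingers; the fingertips stand 73 mm ahead of it and the grasp point (between the pads) lies ctrl.grip_depth ahead of it (ctrl.grip_depth is the distance from the TCP to the grasp point, in mm); z points along the fingers, y is the direction in which the jaws open and shut (so a half turn about z gives the same grasp; the last joint's range is limited). The gripper opens to 85 mm and grips with 20 to 120 N. Pads are 22 mm wide; open, the fingers measure 114 mm over their backs; the gripper's body (76 mm by 85 mm) begins 54 mm behind the grasp point. The pads swing forward as they close: fully open they stand 13 mm farther back than shut.
Start: joints at [-1.5, 0.313, 1.498, -0, 1.331, -0.223], TCP at [152.022, -502.515, 303.894] pointing down, gripper open.
Joint ranges: [-2.94, 2.94], [-0.97, 2.17], [0.19, 2.56], [-1.23, 4.37], [0.02, 3.11], [-2.88, 2.88]. Speed limits (rad/s): [2.39, 2.39, 3.01, 3.14, 3.14, 3.14].

INTERFACE

Orientations are given as a unit quaternion [w, x, y, z].
In Python, from rig import readout, capture, ctrl, nets gives the robot as it stands. The module is installed in compiled form; this text tells all that it offers.
- The arm moves only by the tool apply_moves, never from a script. Its argument "targets" is a list of rows, each a list of 4 numbers: the shift along the tool's x, y, z in cm, then the turn about the tool's z in degrees. A call has 1 to 8 rows; each row shifts and turns the commanded pose from where the row before left it, along the tool's axes as they then stand; what a row does not reach is not made up. A row lasts 1/10 s, in which the tool goes at most 50 mm and 8.59 degrees, less where a joint would pass 70% of its speed; a pose out of reach is approached as far as the arm can. A call with a gripper value outside its range is refused whole. "grip" is the finger opening in cm, from 0 to 8.54, set as the call begins (left out, the last holds). The fingers move at their own pace and stop on an object; "force" is the grip in N (left out, the last holds). Time passes only in rows, so rows that do not move let the fingers close. It gives the time, the measured TCP pose, the force and the opening at its end, in the units of the state.
- readout.sense(): the state, without advancing time (a new reading comes with each control period).
- capture(name): name is "side" or "top" or "wrist"; returns a dict with "img" (384x512x3 uint8, red, green, blue), "fov_y" (degrees; the focal length in pixels is half the picture's height over the tangent of half this angle, whatever the lens; pixels are square), "cx", "cy" (the principal point, pixels), "D" ([k1, k2, p1, p2, k3] as OpenCV has them; the pictures are not rectified), "eye" and "rotation" of the camera in the world. Camera axes: x right, y down, z forward; pixel columns grow to the right and rows downward; lengths in mm; the calibration is good to about 2 mm. A picture is of the moment at which its call begins. There is no depth.
- ctrl.finish_job(): hands the job in, once; it reports no verdict.
Trained networks look in the newest picture that a camera, given by its name, has taken for a name from the list of things; names that differ only in an ending like _2 or _b are one class to them, and where a whole thing is asked for, a point or a joint stands for the part that bears it (a point fixed in the world has none). Each returns a list of dicts, best first, with "score" (0 to 1); they miss things now and then, are a little off and sometimes report something else, mostly with a low value. They report only what shows in the picture. A call takes as long as a camera call.
- nets.boxes_of(camera, target): "location" ([column, row] as shares, 0 to 1, of the picture: columns of its width, rows of its height, amid what is visible of it).
The state is a dict: "time_s": time; "joints": joint angles; "dq": joint speeds; "tau": joint torques, N m; "eef_pos": TCP position; "ee_rot": TCP orientation; "force": force on the tool from outside, world axes, zero at the start; "wrist_torque": the same for the moment, N m; "grip_width": opening from 0.0 (shut) to 1.0 (fully open).
Only numpy, scipy, OpenCV 4.12 (cv2) and the standard library are available. Lean on these libraries where they do the work, as an engineer would, in place of code of your own. Each camera call takes 0.05 s, during which the arm holds its last target.

TASK

The lid of the wooden coffee-pod chest has been left thrown back. Prop it half open for serving: swing the chest's folded stay up as far as it goes, then bring the lid forward and let it down gently until it rests on the stay and stands there by itself. Leave the glass cup, the jug, the drip tray and the sugar jar where they stand.

Things in the scene. Friction and masses are not known exactly. Their poses are not given: they have to be found in the camera images.
- chest: Wooden coffee-pod chest, open on top, fixed on the bar: 210 mm deep (its x), 250 mm wide (its y), rim 94 mm above the bar, walls 10 mm, pods inside to a height of 46 mm. Origin: centre of the underside, on the bar. x points from its front wall to its hinged back wall, y to its left, z up. The lid's hinge line runs along y at x = 105 mm, z = 94 mm.
- lid (a joint): Hinge of the lid, rad: 0 shut, 1.57 upright, 1.83 thrown back against its stop; opening, the free edge rises and then goes back (chest +x). The hinge is slightly stiff: the lid stays where it is left within about 8 degrees of upright; further off it falls back or shut. On the raised stay it rests at 0.92 to 0.99, leaning some 35 degrees to the front.
- lid_edge (a point): Middle of the lid's free edge, where to take it (it has no handle), at mid thickness. The lid is a plain wooden board, 218 mm from hinge line to free edge, 250 mm wide, 10 mm thick, 0.25 to 0.45 kg.
- lid_hinge (a point): Middle of the hinge line, at the lower inner edge of the lid.
- stay (a joint): Pivot of the stay, rad: 0 folded to the front just inside the rim, 1.57 straight up, 1.85 at its stop, leaning slightly to the hinge side. It starts at 0 to 0.4. Its rivet is stiff (half a newton at the bar), so it stays where it is left. Below about 1.75 it is not fully up. The lid's weight may push it forward by up to 0.1, until its bar meets the catch strip.
- stay_bar (a point): Middle of the stay's cross bar: a black rubber-sleeved round bar 12 mm thick, 60 mm long, along the chest's y, on the end of a steel wire leg 8 mm thick, 88 mm from the pivot. The leg joins the bar's left end, by the left wall; this point lies 38 mm to the right of the leg. Folded, the bar lies 14 mm below the rim, 33 mm clear of the front wall.
- stay_pivot (a point): Pivot of the stay, inside the left (+y) wall: chest x = 27, y = 106, z = 80 mm; it turns about the chest's y. The raised bar bears on the lid's inner face about 88 mm from the hinge line, on the hinge side of a pale catch strip (90 by 14 mm, 10 mm high, its hinge-side face 101 mm from the hinge line).
- cup: Glass espresso cup with a handle, 62 mm wide and 68 mm high, on a round cork coaster left of the chest. Origin: centre of its foot.
- jug: Empty steel frothing jug with a handle, 92 mm wide and 98 mm high, right of the chest. Origin: centre of its foot.
- driptray: Black plastic drip tray with a grid, 105 by 150 mm, 24 mm high, behind and right of the chest. Origin: centre of its underside.
- jar: White sugar jar with a cork lid, 76 mm wide, 105 mm high, behind and left of the chest. Origin: centre of its foot.

How it is judged:
By the outcome, as a careful person would: the job done as asked, in the order asked, and still so for the second after the job is handed in, with the robot touching nothing.
It also fails if it takes over 46 s, if anything falls off the work surface, if the arm or the gripper's body presses on something with over 40 N, if the wrist force passes 120 N, or if a joint passes its speed limit or range.

## Working session

There is one attempt and no reset: what is moved stays moved. The work goes in short steps, Python scripts to look and compute and a tool call to move; the robot and the scene stay as the last step left them, time stands still between calls to the robot, and variables do not carry over. Pictures are saved under pics/ and viewed, and the job is handed in when it is done.

Besides the shell and the picture viewer there is one more tool, called as name(argument=value, ...) on one line, values as JSON. apply_moves: Moves the arm, as the interface text tells. Its arguments: {"type":"object","properties":{"targets":{"type":"array"},"grip":{"type":"number"},"force":{"type":"number"}},"required":["targets"]}

```bash
mkdir -p pics; ls
python3 - <<'E'
from rig import readout,capture,ctrl,nets
import cv2
print(readout.sense()); print(ctrl.grip_depth)
for n in ["side","top","wrist"]:
    c=capture(n); cv2.imwrite(f"pics/a_{n}.png",c["img"][:,:,::-1])
    print(n,{k:v for k,v in c.items() if k!="img"})
    for t in ["chest","lid","lid_edge","lid_hinge","stay_bar","stay_pivot","cup","jug","driptray","jar"]:
        r=nets.boxes_of(n,t)
        print(t,[(round(a["location"][0]*512),round(a["location"][1]*384),round(a["score"],2)) for a in r[:2]])
print(readout.sense()["time_s"])
E
```

```text
pics
{'time_s': 0.0, 'joints': array([-1.50040035e+00,  3.13466622e-01,  1.49844067e+00, -1.18364022e-05,
        1.33100523e+00, -2.23435335e-01]), 'dq': array([ 0.00130922,  0.00084011, -0.00168446,  0.00084936,  0.00147417,
        0.00121163]), 'tau': array([-1.75366058e-04, -4.12264824e+01, -2.59743351e+01, -1.65221704e-04,
        4.17257994e-03, -1.00562886e-05]), 'eef_pos': array([ 152.00781112, -502.33869476,  303.32516139]), 'ee_rot': array([-6.58440632e-04,  9.89226871e-01,  1.46389078e-01,  4.47174261e-05]), 'force': array([-0.8611745 , -0.02696167,  1.05125877]), 'wrist_torque': array([-0.01042684, -0.04225606,  0.01966784]), 'grip_width': 0.9993499616547434}
53.900000000000006
side {'fov_y': 42.17786283680614, 'cx': 249.5436898969795, 'cy': 187.2010260272895, 'D': array([-0.17560103,  0.        ,  0.        ,  0.        ,  0.        ]), 'eye': array([538.63041964, 919.42888024, 731.39665145]), 'rotation': array([ 0.00525905, -0.01773877,  0.88513483, -0.46496667])}
chest [(260, 190, 0.73), (229, 140, 0.34)]
lid [(230, 137, 0.83)]
lid_edge [(227, 135, 0.8)]
lid_hinge [(2
[... 451 characters left out ...]

chest [(274, 207, 0.93)]
lid [(282, 164, 0.91)]
lid_edge [(281, 164, 0.88)]
lid_hinge [(281, 162, 0.96)]
stay_bar [(380, 157, 0.64), (231, 244, 0.62)]
stay_pivot [(230, 246, 0.72)]
cup [(184, 243, 0.8), (153, 122, 0.47)]
jug [(356, 248, 0.56)]
driptray [(378, 158, 0.69)]
jar [(155, 123, 0.98)]
wrist {'fov_y': 70.14957205155156, 'cx': 254.79478899211927, 'cy': 189.36538116392938, 'D': array([-0.04511724,  0.        ,  0.        ,  0.        ,  0.        ]), 'eye': array([ 227.87853454, -480.06584736,  374.45336656]), 'rotation': array([ 0.12363122,  0.79333575, -0.58895093, -0.09203534])}
chest []
lid []
lid_edge []
lid_hinge []
stay_bar []
stay_pivot []
cup []
jug []
driptray []
jar []
1.65
```

View pics/a_side.png

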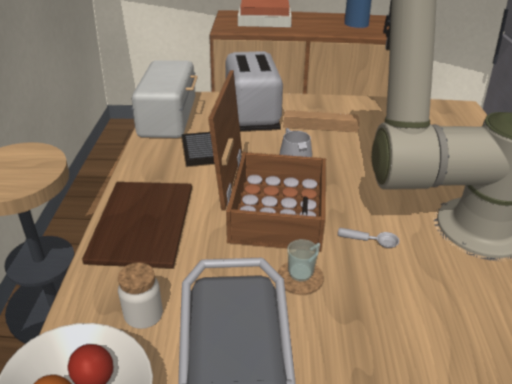

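View pics/a_top.png

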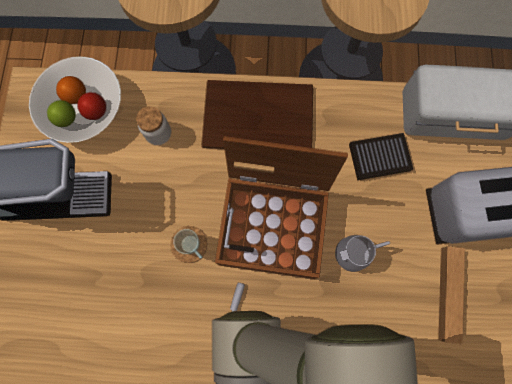

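Run:
```python
import cv2
a=cv2.imread('pics/a_top.png')[130:320,170:420]; cv2.imwrite('pics/a_topz.png',cv2.resize(a,None,fx=3.1,fy=3.1,interpolation=cv2.INTER_CUBIC))
a=cv2.imread('pics/a_side.png')[70:270,150:400]; cv2.imwrite('pics/a_sidez.png',cv2.resize(a,None,fx=3,fy=3,interpolation=cv2.INTER_CUBIC))
```

```text
(no output)
```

View pics/a_topz.png

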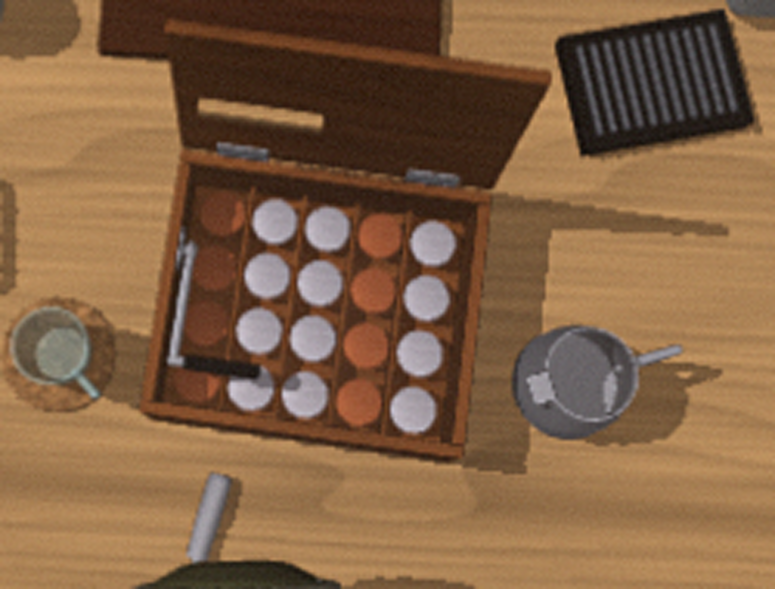

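View pics/a_sidez.png

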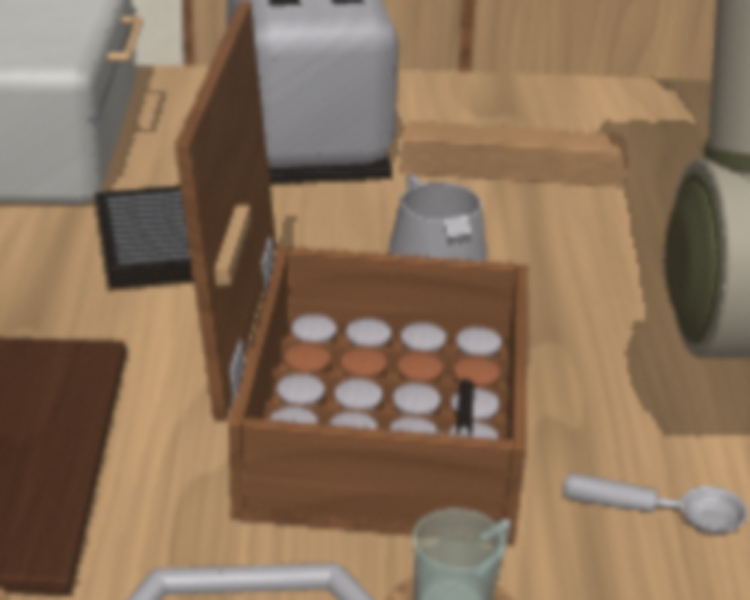

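```bash
cat > h.py <<'E'
import numpy as np,cv2
from scipy.spatial.transform import Rotation as R
CAL={'side':dict(f=42.17786283680614,c=(249.5436898969795,187.2010260272895),k=-0.17560103,eye=[538.63041964,919.42888024,731.39665145],q=[0.00525905,-0.01773877,0.88513483,-0.46496667]),
'top':dict(f=48.20837357303182,c=(256.68887921963244,193.82543741276484),k=-0.05034573,eye=[344.95768071,1.6718605,1118.82239297],q=[-0.08034797,0.71959813,-0.68540527,0.0770866])}
def cal(n,cap=None):
    if cap is not None: d=dict(f=cap['fov_y'],c=(cap['cx'],cap['cy']),k=cap['D'][0],eye=cap['eye'],q=cap['rotation'])
    else: d=CAL[n]
    f=192/np.tan(np.radians(d['f']/2)); K=np.array([[f,0,d['c'][0]],[0,f,d['c'][1]],[0,0,1.]])
    D=np.array([d['k'],0,0,0,0]); q=np.array(d['q']); Rm=R.from_quat(np.r_[q[1:],q[0]]).as_matrix()
    return K,D,Rm,np.array(d['eye'])
def proj(n,P,cap=None):
    K,D,Rm,e=cal(n,cap); P=np.atleast_2d(P).astype(float)
    return cv2.projectPoints(P,cv2.Rodrigues(Rm.T)[0],-Rm.T@e,K,D)[0].reshape(-1,2)
def chestT(p):
    x,y,a=p; c,s=np.cos(a),np.sin(a); M=np.array([[c,-s,0],[s,c,0],[0,0,1.]])
    return M,np.array([x,y,0.])
def c2w(p,P):
    M,t=chestT(p); return np.atleast_2d(P)@M.T+t
def stay(t,r=88): return np.array([27-r*np.cos(t),68,80+r*np.sin(t)])
def lid(th,d=218,y=0,off=5):  # off: from inner face towards outer
    return np.array([105-d*np.cos(th)+off*np.sin(th),y,94+d*np.sin(th)+off*np.cos(th)])
E
python3 - <<'E'
from h import *
from scipy.optimize import least_squares
rim=np.array([[105,125,94],[105,-125,94],[-105,-125,94],[-105,125,94]])
top=np.array([[187,150],[490,195],[463,448],[147,405]])/3.1+[170,130]
sd=np.array([[240,425],[288,250],[527,267],[519,438]])/3+[150,70]
f=lambda p: np.r_[(proj('top',c2w(p,rim))-top).ravel(),(proj('side',c2w(p,rim))-sd).ravel()]
for s in [0,1]:
  r=least_squares(f,[400,0,s*-0.15]);print(r.x,np.round(r.fun.reshape(-1,2),1).tolist())
p=r.x
# stay
bt=np.array([(215+0),367])/3.1+[170,130]; bs=np.array([466,402])/3+[150,70]
for t in np.arange(0,.6,.1): print(t,proj('top',c2w(p,stay(t)))-bt,proj('side',c2w(p,stay(t)))-bs)
print('lid')
for th in [1.7,1.83]: print(((proj('top',c2w(p,[lid(th,218,125,0),lid(th,218,-125,0)]))-[170,130])*3.1),(proj('side',c2w(p,[lid(th,218,125),lid(th,218,-125)]))-[150,70])*3)
print('base',(proj('top',c2w(p,rim*[1,1,0]))-[170,130])*3.1)
E
```

```text
[ 4.98141000e+02 -3.21847508e+01 -9.31423703e-02] [[-1.4, -0.5], [1.5, -1.1], [0.8, 3.4], [-2.2, 2.2], [-4.0, -1.7], [-3.4, -2.7], [0.4, -2.1], [2.7, 2.4]]
[ 4.98141000e+02 -3.21847511e+01 -9.31425254e-02] [[-1.4, -0.5], [1.5, -1.1], [0.8, 3.4], [-2.2, 2.2], [-4.0, -1.7], [-3.4, -2.7], [0.4, -2.1], [2.7, 2.4]]
0.0 [[2.62708449 0.0276844 ]] [[-0.18772014  1.82280574]]
0.1 [[ 2.53439452 -0.51020705]] [[-0.10114065 -1.41791179]]
0.2 [[ 2.49603873 -1.41840152]] [[-0.41920776 -4.68871181]]
0.30000000000000004 [[ 2.51376936 -2.69592218]] [[-1.14413493 -7.95578367]]
0.4 [[ 2.58871363 -4.3370787 ]] [[ -2.27365146 -11.18445342]]
0.5 [[ 2.72130156 -6.33116551]] [[ -3.80080292 -14.33959273]]
lid
[[168.7533143   20.14873123]
 [555.43141439  72.8117369 ]] [[169.56605759 141.69931742]
 [235.25059411  -2.20840663]]
[[176.11737228 -16.71033166]
 [557.57323173  34.96554501]] [[127.11829159 147.7581418 ]
 [200.11638107   3.45037685]]
base [[189.54127963 176.37190524]
 [476.59010493 216.3026962 ]
 [449.10157678 462.00423016]
 [150.74360756 419.06115686]]
```

Run:
```python
import cv2
a=cv2.imread('pics/a_top.png')[170:285,210:340]; cv2.imwrite('pics/b_top.png',cv2.resize(a,None,fx=6,fy=5.2*6/5.2 if 0 else 5.2,interpolation=cv2.INTER_CUBIC))
a=cv2.imread('pics/a_side.png')[145:250,215:335]; cv2.imwrite('pics/b_side.png',cv2.resize(a,None,fx=5.5,fy=5.5,interpolation=cv2.INTER_CUBIC))
```

```text
(no output)
```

View pics/b_top.png

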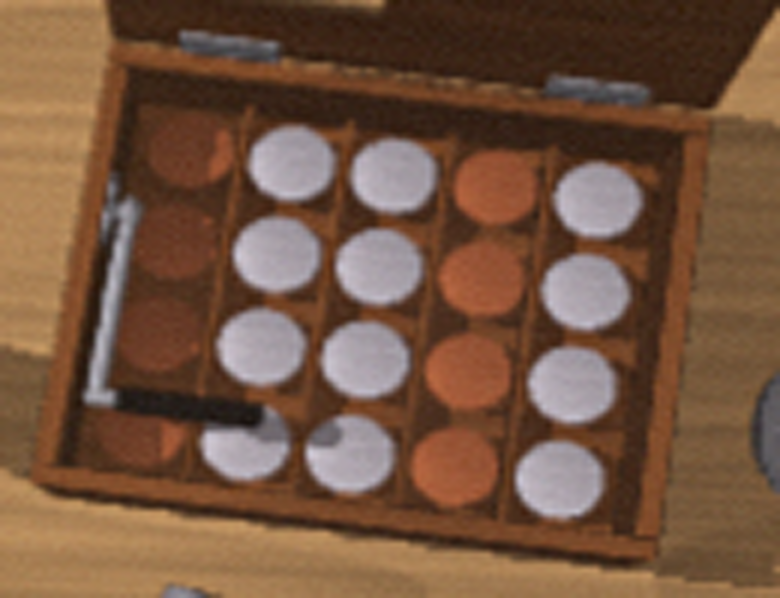

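View pics/b_side.png

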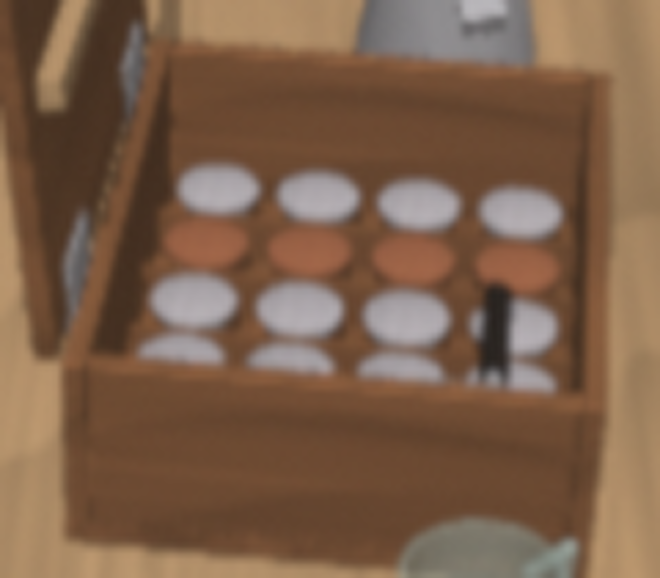

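Run:
```python
from h import *
from scipy.optimize import least_squares
rim=np.array([[105,125,94],[105,-125,94],[-105,-125,94],[-105,125,94]])
top=np.array([[110,45],[708,120],[657,545],[37,477]])/[6,5.2]+[210,170]
sd=np.array([[65,362],[160,42],[608,75],[605,405]])/5.5+[215,145]
f=lambda p: np.r_[(proj('top',c2w(p[:3],rim))-top+p[3:5]).ravel(),(proj('side',c2w(p[:3],rim))-sd+p[5:7]).ravel(),p[3:]*.5]
r=least_squares(f,[480,0,-.1,0,0,0,0]);print(r.x,np.round(r.fun[:16].reshape(-1,2),1).tolist())
p=r.x[:3]
for n,g in(('top',top),('side',sd)):
  f2=lambda p: (proj(n,c2w(p,rim))-g).ravel()
  r=least_squares(f2,[480,0,-.1]);print(n,r.x,np.round(r.fun.reshape(-1,2),1).tolist())
for nm,n,q,z in(('a_top','top',p,3),('a_side','side',p,3)):
  im=cv2.imread(f'pics/{nm}.png'); im=cv2.resize(im,None,fx=z,fy=z)
  def pl(P,c):
    P=((proj(n,c2w(q,P))+.5)*z).astype(int); cv2.polylines(im,[P.reshape(-1,1,2)],True,c,1)
  pl(rim,(0,255,0)); pl(rim*[1,1,0],(255,255,0)); pl([lid(1.83,0,125,0),lid(1.83,0,-125,0),lid(1.83,218,-125,0),lid(1.83,218,125,0)],(0,0,255))
  for t in (0,.4): pl([[27,106,80],stay(t)+[0,38,0],stay(t)+[0,-30,0]],(255,0,255))
  im=im[220:,500:1250] if n=='top' else im[200:800,500:1200]
  cv2.imwrite(f'pics/c_{n}.png',im[:600])
```

```text
[ 5.00662470e+02 -3.39400036e+01 -8.98996395e-02 -1.18631842e+00
  4.22846749e-01  1.31818904e+00  1.56728537e+00] [[0.1, -1.2], [1.0, -2.0], [0.4, 2.3], [-1.2, 0.7], [-0.5, 0.3], [-1.3, -0.7], [0.6, -0.7], [0.9, 0.7]]
top [ 4.99631431e+02 -3.09549352e+01 -8.54763022e-02] [[-0.2, -1.1], [0.8, -2.3], [0.6, 2.1], [-1.2, 0.9]]
side [ 4.97507917e+02 -2.84867806e+01 -9.70089662e-02] [[-0.9, 0.1], [-1.1, -1.3], [1.1, -0.9], [0.9, 0.9]]
```

View pics/c_top.png

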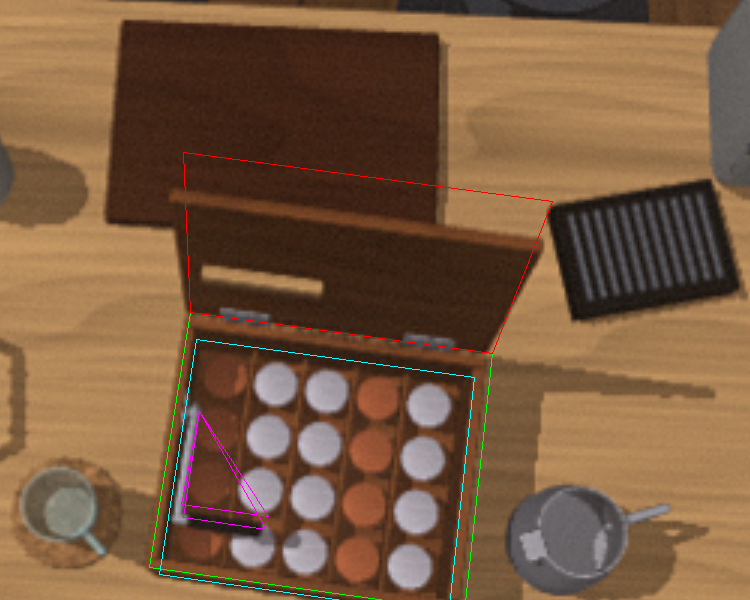

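View pics/c_side.png

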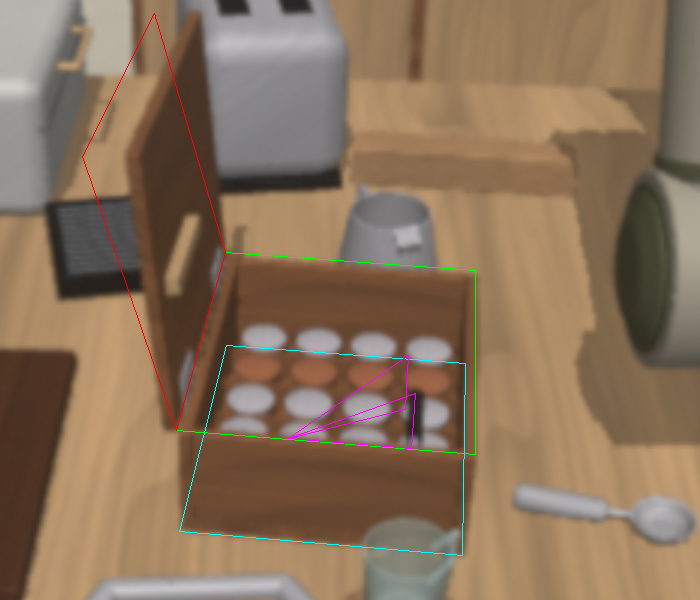

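```bash
cat >> h.py <<'E'
P0=(499.5,-31,-0.09)
def ang(q):
    w,x,y,z=q; return np.arctan2(1-2*(x*x+z*z),2*(x*y-w*z))  # world angle of tool y
def plan(s,tgt,n,yang=-0.09):
    pos=np.array(s['eef_pos']);a=ang(s['ee_rot']); da=(yang-a+np.pi/2)%np.pi-np.pi/2
    rows=[]
    d=(np.array(tgt)-pos)/n
    for i in range(n):
        y=np.array([np.cos(a),np.sin(a),0]); z=np.array([0,0,-1.]); x=np.cross(y,z)
        rows.append([round(d@x/10,2),round(d@y/10,2),round(d@z/10,2),round(-np.degrees(da)/n,2)])
        a+=da/n
    return rows
E
python3 - <<'E'
from h import *
from rig import readout
s=readout.sense();print(np.degrees(ang(s['ee_rot'])))
t=c2w(P0,[-61,68,0])[0]; t[2]=240
for r in plan(s,t,14): print(r)
E
```

```text
-73.16657229794436
[np.float64(3.13), np.float64(-3.12), np.float64(0.46), np.float64(-4.86)]
[np.float64(3.38), np.float64(-2.84), np.float64(0.46), np.float64(-4.86)]
[np.float64(3.61), np.float64(-2.55), np.float64(0.46), np.float64(-4.86)]
[np.float64(3.81), np.float64(-2.23), np.float64(0.46), np.float64(-4.86)]
[np.float64(3.99), np.float64(-1.9), np.float64(0.46), np.float64(-4.86)]
[np.float64(4.13), np.float64(-1.56), np.float64(0.46), np.float64(-4.86)]
[np.float64(4.25), np.float64(-1.2), np.float64(0.46), np.float64(-4.86)]
[np.float64(4.34), np.float64(-0.84), np.float64(0.46), np.float64(-4.86)]
[np.float64(4.39), np.float64(-0.46), np.float64(0.46), np.float64(-4.86)]
[np.float64(4.42), np.float64(-0.09), np.float64(0.46), np.float64(-4.86)]
[np.float64(4.41), np.float64(0.28), np.float64(0.46), np.float64(-4.86)]
[np.float64(4.37), np.float64(0.66), np.float64(0.46), np.float64(-4.86)]
[np.float64(4.3), np.float64(1.02), np.float64(0.46), np.float64(-4.86)]
[np.float64(4.2), np.float64(1.38), np.float64(0.46), np.float64(-4.86)]
```

apply_moves(targets=[[3.1, -3.1, 0.4, -5], [3.4, -2.8, 0.4, -5], [3.6, -2.5, 0.4, -5], [3.8, -2.2, 0.4, -5], [4.0, -1.9, 0.4, -5], [4.1, -1.6, 0.4, -5], [4.3, -1.2, 0.4, -5], [4.3, -0.8, 0.4, -5]], grip=3.0)

```text
time_s: 2.45
eef_pos: [317.3, -189.5, 272.0]
ee_rot: [0.0, 0.879, 0.477, 0.0]
force: [0.8, -0.8, -0.7]
grip_width: 0.355
```

apply_moves(targets=[[4.4, -0.5, 0.4, -5], [4.4, -0.1, 0.4, -5], [4.4, 0.3, 0.4, -5], [4.4, 0.6, 0.4, -5], [4.3, 1.0, 0.4, -4], [4.2, 1.4, 0.4, -4], [0, 0, 0, 0]])

```text
time_s: 3.15
eef_pos: [437.0, 49.4, 247.4]
ee_rot: [-0.0, 0.736, 0.677, 0.0]
force: [-0.4, -0.6, 0.2]
grip_width: 0.348
```

Run:
```python
from h import *
from rig import readout,capture,nets
s=readout.sense();print(s['eef_pos'],ang(s['ee_rot']),s['ee_rot'],s['time_s'],s['grip_width'])
for n in('top','wrist','side'):
  c=capture(n); cv2.imwrite(f'pics/d_{n}.png',c['img'][:,:,::-1])
  if n=='wrist':
    np.save('w.npy',c,allow_pickle=True)
    for t in np.arange(0,.5,.1): print(t,proj('',c2w(P0,[stay(t)+[0,30,0],stay(t)+[0,-30,0]]),c).tolist())
    print(nets.boxes_of('wrist','stay_bar'))
```

```text
[437.02201398  49.35525585 247.43693885] -0.0829902302023927 [-3.75176075e-04  7.35831123e-01  6.77164944e-01  2.38206940e-04] 3.15 0.34818586625987485
0.0 [[263.7304444178988, 164.15723936851552], [262.8621108684051, 225.74916265444173]]
0.1 [[264.55508999346995, 166.37365156002198], [263.59600159006885, 229.83741854412574]]
0.2 [[266.494264419205, 168.73437314210304], [265.3539068893302, 234.161023321583]]
0.30000000000000004 [[269.65065575613335, 171.22682065735418], [268.2208047059767, 238.69132383285884]]
0.4 [[274.12161590914263, 173.83248806230898], [272.2749535687531, 243.38893777167556]]
[{'location': [0.5262, 0.4125], 'score': 0.89}]
```

View pics/d_wrist.png

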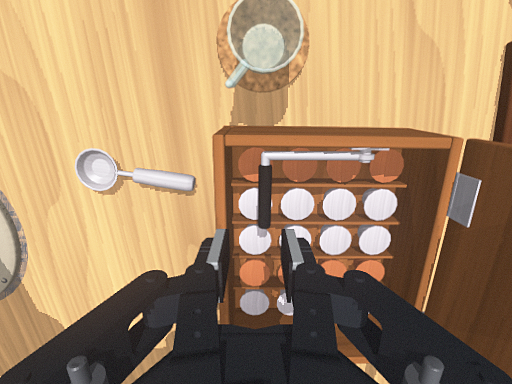

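View pics/d_side.png

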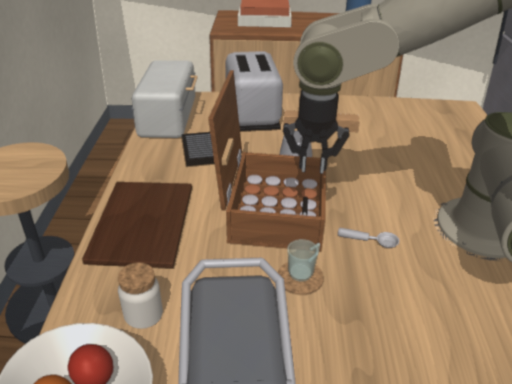

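Run:
```python
from h import *
from rig import readout
s=readout.sense()
t=c2w(P0,[-61,63,0])[0]; t[2]=137; print(t)
print(np.round(plan(s,t,4),2).tolist())
c=np.load('w.npy',allow_pickle=True).item()
print(proj('',c2w(P0,[[27,106,80],[27-88,106,80],[-105,125,94],[105,125,94],[-95,115,94]]),c))
```

```text
[444.40923189  37.22761368 137.        ]
[[-0.17, 0.23, 2.77, -0.02], [-0.17, 0.23, 2.77, -0.02], [-0.17, 0.23, 2.77, -0.02], [-0.17, 0.23, 2.77, -0.02]]
[[363.09033535 155.88009856]
 [263.85279829 155.24712864]
 [210.46902293 135.11181087]
 [463.43535047 137.55802897]
 [223.13902838 147.42071329]]
```

apply_moves(targets=[[-0.4, 0.45, 3.0, 0], [-0.3, 0.45, 3.0, 0], [0, 0, 2.5, 0], [0, 0, 2.5, 0], [0, 0, 0, 0], [0, 0, 0, 0]], grip=2.6)

```text
time_s: 3.95
eef_pos: [444.7, 37.1, 138.7]
ee_rot: [0.0, 0.739, 0.674, 0.0]
force: [0.7, 0.0, -0.3]
grip_width: 0.308
```

Run:
```python
from h import *
from rig import readout,capture,nets
s=readout.sense();print(s['eef_pos'],ang(s['ee_rot']),s['force'],s['time_s'],s['grip_width'])
M,t=chestT(P0); print((np.array(s['eef_pos'])-t)@M)
c=capture('wrist'); cv2.imwrite(f'pics/e_wrist.png',c['img'][:,:,::-1])
c=capture('side'); cv2.imwrite(f'pics/e_side.png',cv2.resize(c['img'][100:270,180:380,::-1],None,fx=3.5,fy=3.5))
```

```text
[444.6513182   37.09742971 138.67792942] -0.09185249442355062 [ 0.6703801   0.01525427 -0.28903667] 3.95 0.3078948551986231
[-60.74719273  62.89210128 138.67792942]
```

View pics/e_wrist.png

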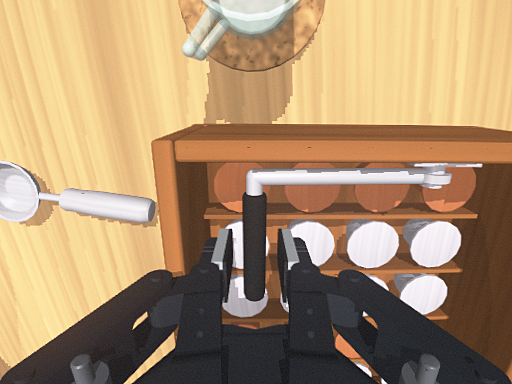

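View pics/e_side.png

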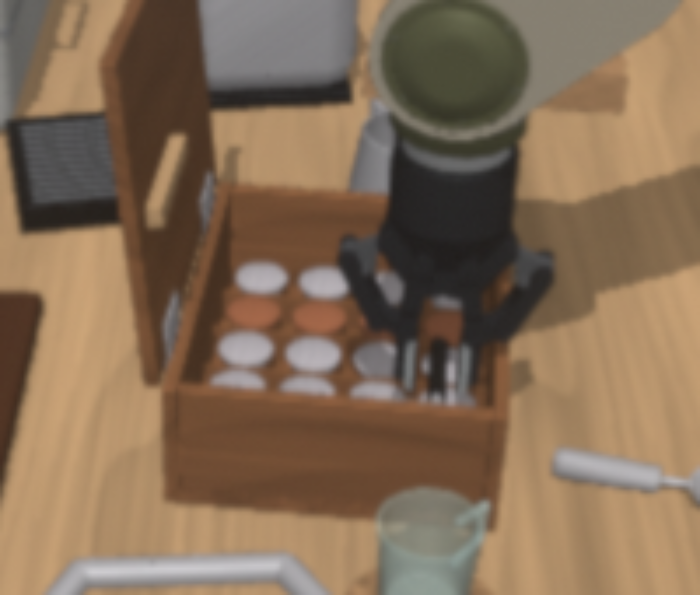

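apply_moves(targets=[[0, 0, 0, 0], [0, 0, 0, 0], [0, 0, 0, 0], [0, 0, 0, 0]], grip=0.5, force=20)

```text
time_s: 4.45
eef_pos: [444.3, 37.8, 138.1]
ee_rot: [-0.0, 0.738, 0.675, -0.0]
force: [-4.6, -2.4, 1.2]
grip_width: 0.134
```

Run:
```python
from h import *
from rig import readout
s=readout.sense();print(s['eef_pos'],s['force'],s['grip_width']*85)
t0=0.06
ts=np.linspace(t0,1.9,13); 
a=np.array([stay(t) for t in ts]); d=np.diff(a,axis=0)/10
for t,r in zip(ts[1:],d): print(round(t,2),[0,round(r[0],2),round(-r[2],2),0])
```

```text
[444.27249665  37.82381231 138.05340828] [-4.6216401  -2.35297591  1.21979944] 11.374063013800196
0.21 [0, np.float64(0.18), np.float64(-1.34), 0]
0.37 [0, np.float64(0.39), np.float64(-1.29), 0]
0.52 [0, np.float64(0.58), np.float64(-1.22), 0]
0.67 [0, np.float64(0.76), np.float64(-1.12), 0]
0.83 [0, np.float64(0.92), np.float64(-0.99), 0]
0.98 [0, np.float64(1.06), np.float64(-0.83), 0]
1.13 [0, np.float64(1.17), np.float64(-0.66), 0]
1.29 [0, np.float64(1.26), np.float64(-0.48), 0]
1.44 [0, np.float64(1.32), np.float64(-0.28), 0]
1.59 [0, np.float64(1.35), np.float64(-0.07), 0]
1.75 [0, np.float64(1.34), np.float64(0.13), 0]
1.9 [0, np.float64(1.31), np.float64(0.34), 0]
```

Gripped (width 11.4 mm, about the bar's 12 mm). Now I swing it up along the arc.

apply_moves(targets=[[0, 0.2, -1.3, 0], [0, 0.4, -1.3, 0], [0, 0.6, -1.2, 0], [0, 0.75, -1.1, 0], [0, 0, 0, 0]])

```text
time_s: 4.95
eef_pos: [459.9, 36.3, 187.1]
ee_rot: [-0.005, 0.738, 0.675, -0.006]
force: [-34.3, -5.4, 19.3]
grip_width: 0.129
```

apply_moves(targets=[[0, -0.2, -0.15, 0], [0, 0, 0, 0]])

```text
time_s: 5.15
eef_pos: [459.6, 36.4, 188.2]
ee_rot: [-0.002, 0.738, 0.675, -0.003]
force: [-17.5, -3.9, 9.5]
grip_width: 0.127
```

Run:
```python
from h import *
from rig import readout,capture
s=readout.sense();print(s['eef_pos'],s['force'],s['grip_width']*85,ang(s['ee_rot']))
M,t=chestT(P0); print((np.array(s['eef_pos'])-t)@M)
c=capture('side'); cv2.imwrite(f'pics/f_side.png',cv2.resize(c['img'][100:270,180:380,::-1],None,fx=3.5,fy=3.5))
c=capture('wrist'); cv2.imwrite(f'pics/f_wrist.png',c['img'][:,:,::-1])
```

```text
[459.64574124  36.35436168 188.18658418] [-17.47067427  -3.89175547   9.48222657] 10.82392310569243 -0.08930050520922102
[-45.74667025  63.49971764 188.18658418]
```

View pics/f_side.png

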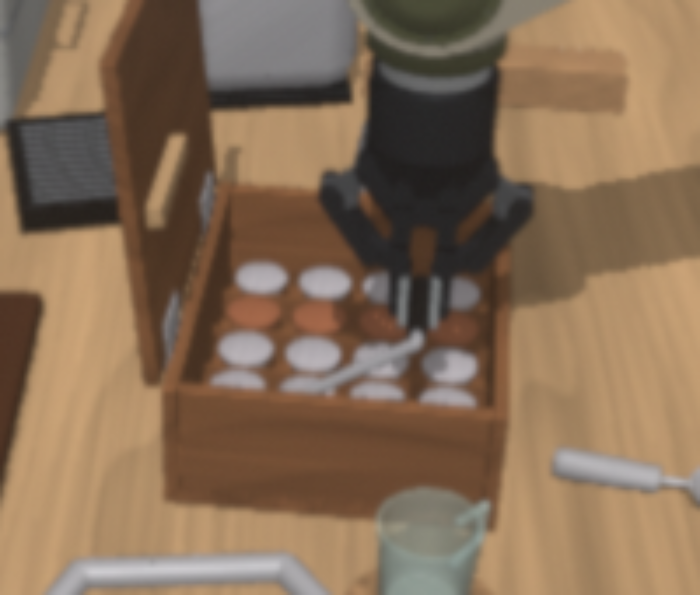

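View pics/f_wrist.png

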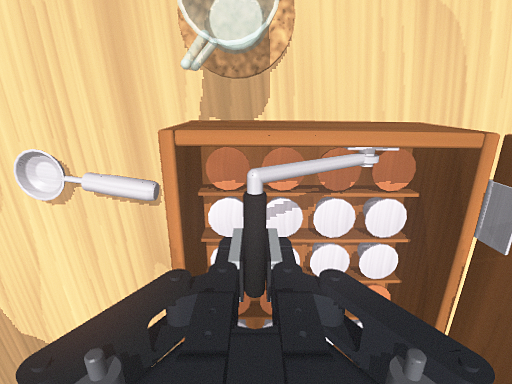

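Run:
```python
from h import *
ts=np.linspace(.6,1.4,7); a=np.array([stay(t) for t in ts]); d=np.diff(a,axis=0)/10
for t,r in zip(ts[1:],d): print(round(t,2),round(r[0],2),round(-r[2],2))
```

```text
0.73 0.73 -0.92
0.87 0.84 -0.82
1.0 0.94 -0.7
1.13 1.03 -0.57
1.27 1.09 -0.42
1.4 1.14 -0.28
```

apply_moves(targets=[[0, -0.15, -0.1, 0], [0, 0, 0, 0]])

```text
time_s: 5.45
eef_pos: [459.8, 36.4, 189.4]
ee_rot: [-0.0, 0.738, 0.675, -0.001]
force: [-7.2, -3.0, 2.5]
grip_width: 0.127
```

apply_moves(targets=[[0, 0.7, -0.9, 0], [0, 0.8, -0.8, 0], [0, 0.9, -0.7, 0], [0, 0, 0, 0]])

```text
time_s: 5.85
eef_pos: [485.1, 34.1, 214.8]
ee_rot: [0.001, 0.738, 0.675, 0.0]
force: [-6.5, -2.2, 10.9]
grip_width: 0.13
```

apply_moves(targets=[[0, 0.95, -0.7, 0], [0, 1.1, -0.5, 0], [0, 1.1, -0.35, 0], [0, 0, 0, 0]])

```text
time_s: 6.25
eef_pos: [516.8, 31.2, 229.5]
ee_rot: [0.001, 0.738, 0.674, 0.001]
force: [-1.4, -2.3, 4.9]
grip_width: 0.13
```

apply_moves(targets=[[0, 1.0, -0.1, 0], [0, 1.0, 0, 0], [0, 1.0, 0.1, 0], [0, 0.5, 0.1, 0], [0, 0, 0, 0]])

```text
time_s: 6.75
eef_pos: [551.0, 28.3, 227.6]
ee_rot: [0.0, 0.738, 0.674, 0.0]
force: [0.4, -1.1, 0.0]
grip_width: 0.129
```

Run:
```python
from h import *
from rig import readout,capture
s=readout.sense();print(s['eef_pos'],s['force'],s['grip_width']*85,ang(s['ee_rot']))
M,t=chestT(P0); q=(np.array(s['eef_pos'])-t)@M; print(q, np.arccos((27-q[0])/88))
c=capture('side'); cv2.imwrite(f'pics/g_side.png',cv2.resize(c['img'][80:250,180:380,::-1],None,fx=3.5,fy=3.5))
```

```text
[550.97260335  28.30081057 227.6454645 ] [ 0.36883555 -1.10397253  0.03415869] 10.93673665621283 -0.09024670364516216
[ 45.93440916  63.68708727 227.6454645 ] 1.7876558210966487
```

View pics/g_side.png

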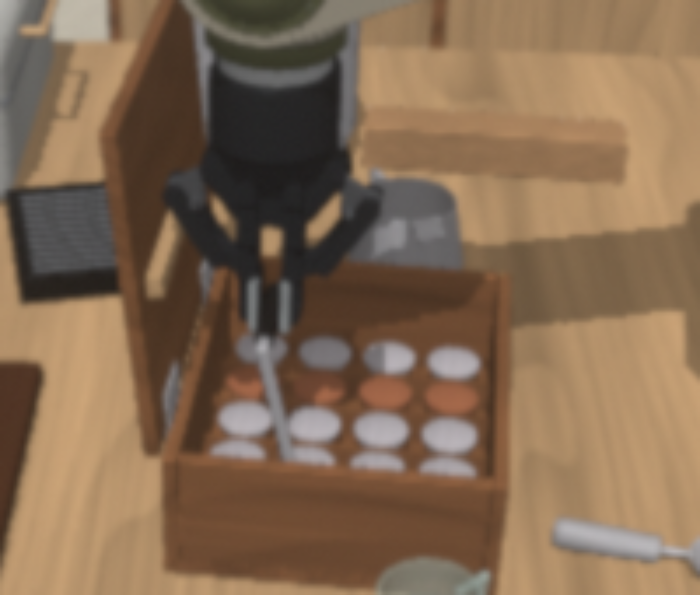

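apply_moves(targets=[[0, 0.3, 0.1, 0], [0, 0.2, 0, 0], [0, 0, 0, 0]])

```text
time_s: 7.1
eef_pos: [555.4, 27.9, 226.6]
ee_rot: [-0.0, 0.738, 0.675, -0.0]
force: [-1.4, -1.1, -0.3]
grip_width: 0.13
```

apply_moves(targets=[[0, 0.2, 0.05, 0], [0, 0.2, 0.05, 0], [0, 0, 0, 0]])

```text
time_s: 7.4
eef_pos: [557.4, 27.8, 226.1]
ee_rot: [-0.003, 0.738, 0.675, -0.003]
force: [-20.3, -0.7, 11.7]
grip_width: 0.125
```

apply_moves(targets=[[0, 0, 0, 0], [0, 0, 0, 0], [0, 0, 0, 0], [0, 0, -1.0, 0], [0, 0, -2.0, 0], [0, 0, -3.0, 0], [0, -2.0, -4.0, 0], [0, -2.0, -4.0, 0]], grip=4.0)

```text
time_s: 8.2
eef_pos: [519.1, 31.2, 367.8]
ee_rot: [0.0, 0.738, 0.675, 0.0]
force: [0.4, -0.3, 0.2]
grip_width: 0.469
```

Run:
```python
from h import *
from rig import readout,capture
s=readout.sense();print(s['eef_pos'],s['force'],s['grip_width']*85,s['time_s'])
c=capture('side'); im=cv2.resize(c['img'][70:260,180:380,::-1],None,fx=3,fy=3); cv2.imwrite('pics/h_side.png',im)
for t in (1.57,1.75,1.85,1.95): print(t,(proj('side',c2w(P0,[stay(t)+[0,38,0],stay(t)+[0,-30,0]]))-[180,70])*3)
print((proj('side',c2w(P0,[[27,106,80]]))-[180,70])*3)
for th in (1.57,1.65,1.7): print(th,(proj('side',c2w(P0,[lid(th,218,125),lid(th,218,-125),lid(th,0,125,0)]))-[180,70])*3)
c=capture('top'); im=cv2.resize(c['img'][100:300,170:370,::-1],None,fx=3,fy=3); cv2.imwrite('pics/h_top.png',im)
for th in (1.57,1.65,1.7): print(th,(proj('top',c2w(P0,[lid(th,218,125),lid(th,218,-125)]))-[170,100])*3)
for t in (1.57,1.75,1.85,1.95): print(t,(proj('top',c2w(P0,[stay(t)+[0,38,0],stay(t)+[0,-30,0]]))-[170,100])*3)
```

```text
[519.06668997  31.18772054 367.78726008] [ 0.36502914 -0.25727491  0.19442185] 39.84126678923598 8.2
1.57 [[251.92374912 327.41473047]
 [261.58088855 275.46626174]]
1.75 [[228.9125568  327.38215596]
 [239.75100427 275.54151108]]
1.85 [[216.42562763 328.86556945]
 [227.89485149 277.03932658]]
1.95 [[204.33039504 331.39578864]
 [216.40174458 279.55197568]]
[[248.89755157 429.91489222]]
1.57 [[121.89169768 141.99293126]
 [179.09592449  -2.69027447]
 [136.38204855 421.30664163]]
1.65 [[ 94.53959998 141.88814177]
 [156.65459633  -2.49982792]
 [136.38204855 421.30664163]]
1.7 [[ 77.68035769 142.85063894]
 [142.7787546   -1.50032982]
 [136.38204855 421.30664163]]
1.57 [[155.25559178 139.95476104]
 [532.56675004 190.41497651]]
1.65 [[159.49688698 115.81798589]
 [534.59329235 165.80337479]]
1.7 [[162.18622523 101.34975603]
 [535.6114233  151.00561202]]
1.57 [[177.95803917 309.52143094]
 [267.32651191 321.78130439]]
1.75 [[181.23337239 289.70536514]
 [270.16893252 301.8600175 ]]
1.85 [[183.09474561 279.3747391 ]
 [271.68687336 291.45863498]]
1.95 [[184.95632975 269.68530188]
 [273.13779295 281.69094116]]
```

View pics/h_side.png

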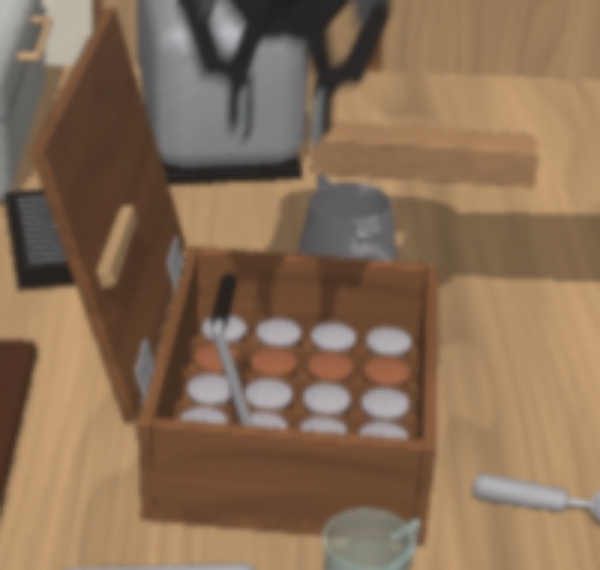

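View pics/h_top.png

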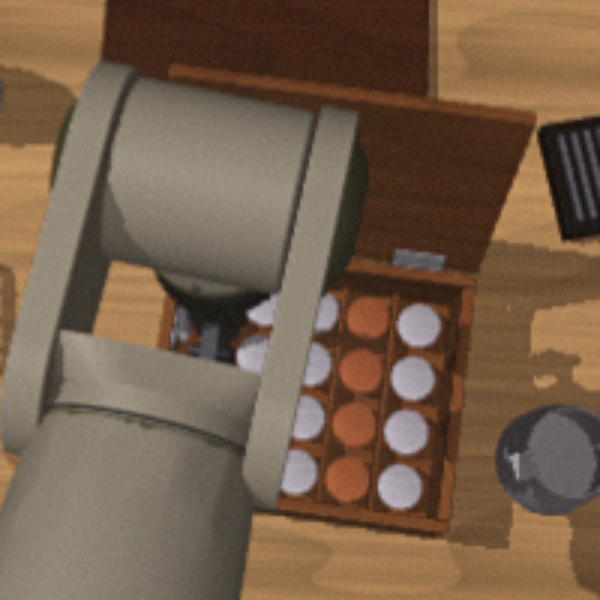

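Run:
```python
from h import *
from scipy.optimize import least_squares
sd=np.array([[40,155],[108,12]])/3+[180,70]; tp=np.array([[170,67],[535,115]])/3+[170,100]
# observed: side: inner/front? use mid thickness
f=lambda v: np.r_[(proj('side',c2w(P0,[lid(v[0],218,125),lid(v[0],218,-125)]))-sd).ravel(),(proj('top',c2w(P0,[lid(v[0],218,125),lid(v[0],218,-125)]))-tp).ravel()]
r=least_squares(f,[1.8]);print(r.x,r.fun)
for th in (r.x[0],1.83): print(lid(th),c2w(P0,lid(th)))
from rig import readout
s=readout.sense();e=c2w(P0,lid(r.x[0]))[0]
t=e+[0,0,0];t[2]=390; print(np.round(plan(s,t,4),2).tolist())
```

```text
[1.82716927] [-1.31359995 -2.07127309  0.11621461 -2.65478752 -0.31085018  0.03663177
  0.77682637  0.27636974]
[165.11565056   0.         303.60703366] [[663.94738343 -45.84035512 303.60703366]]
[165.70874995   0.         303.43602288] [[664.5380824  -45.89366204 303.43602288]]
[[-1.6, 3.78, -0.44, 0.0], [-1.6, 3.78, -0.44, 0.0], [-1.6, 3.78, -0.44, 0.0], [-1.6, 3.78, -0.44, 0.0]]
```

apply_moves(targets=[[-1.6, 0.0, -3.0, 0], [-1.6, 3.8, 0, 0], [-1.6, 3.8, 0, 0], [-1.6, 3.8, 0, 0], [0, 3.7, 0, 0], [0, 0, 0, 0], [0, 0, 0, 0]], grip=4.0)

```text
time_s: 9.0
eef_pos: [664.7, -46.3, 394.7]
ee_rot: [-0.001, 0.738, 0.675, -0.0]
force: [-0.7, -0.1, 0.7]
grip_width: 0.468
```

Run:
```python
from h import *
from rig import readout,capture
s=readout.sense();print(s['eef_pos'],s['force'],s['joints'],s['time_s'],s['ee_rot'])
M,t=chestT(P0); print((np.array(s['eef_pos'])-t)@M)
c=capture('wrist'); cv2.imwrite('pics/i_wrist.png',c['img'][:,:,::-1])
print(proj('',c2w(P0,[lid(1.83,218,125,0),lid(1.83,218,125,10),lid(1.83,218,0,0),lid(1.83,218,0,10)]),c))
c=capture('side'); im=cv2.resize(c['img'][40:240,180:380,::-1],None,fx=3,fy=3); cv2.imwrite('pics/i_side.png',im)
```

```text
[664.68765568 -46.29929428 394.72959961] [-0.71876177 -0.07193357  0.74252928] [-2.45014099e-01  6.26925111e-01  7.94239515e-01  9.28558239e-05
  1.72201157e+00 -1.54892496e-01] 9.0 [-6.85278393e-04  7.38236112e-01  6.74541929e-01 -3.99249228e-04]
[ 1.65894176e+02 -3.90547117e-01  3.94729600e+02]
[[243.01836806   7.7714443 ]
 [261.58274331   9.33900885]
 [245.43656097 228.16427985]
 [260.32012282 226.45582244]]
```

View pics/i_wrist.png

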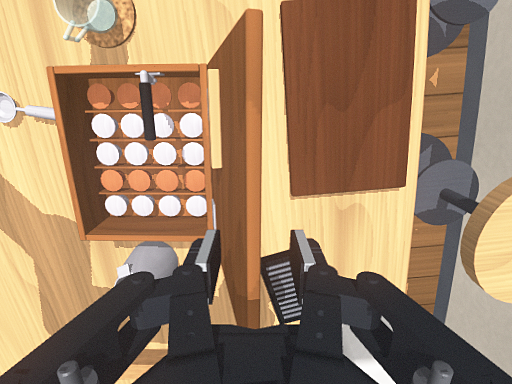

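View pics/i_side.png

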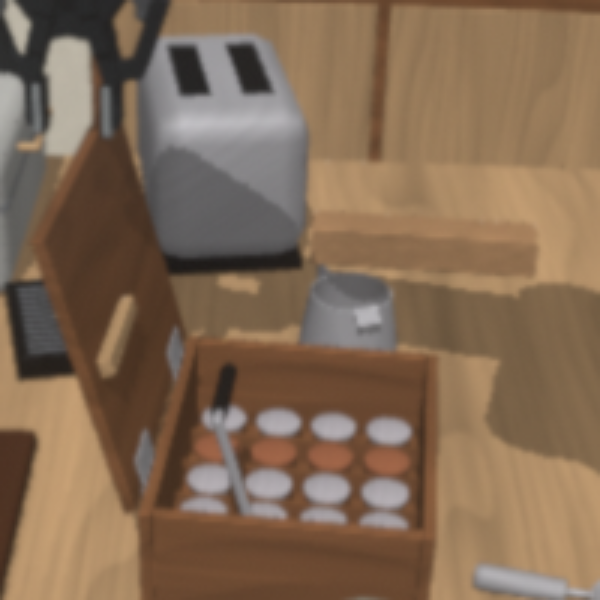

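apply_moves(targets=[[0, 0, 1.3, 0], [0, 0, 1.3, 0], [0, 0, 1.2, 0], [0, 0, 0, 0]], grip=4.0)

```text
time_s: 9.5
eef_pos: [663.5, -45.9, 357.1]
ee_rot: [-0.001, 0.738, 0.675, -0.001]
force: [-0.1, 0.6, -0.9]
grip_width: 0.464
```

apply_moves(targets=[[0, 0, 0, 0], [0, 0, 0, 0], [0, 0, 0, 0]], grip=2.4)

```text
time_s: 9.8
eef_pos: [664.3, -46.2, 358.7]
ee_rot: [0.001, 0.738, 0.675, 0.0]
force: [-0.5, -0.4, -0.1]
grip_width: 0.282
```

Run:
```python
from h import *
from rig import readout,capture
s=readout.sense();print(s['eef_pos'],s['force'],s['grip_width']*85,s['time_s'])
M,t=chestT(P0); print((np.array(s['eef_pos'])-t)@M)
c=capture('side'); im=cv2.resize(c['img'][40:240,180:380,::-1],None,fx=3,fy=3); cv2.imwrite('pics/j_side.png',im)
for th in np.arange(1.83,.9,-.05): print(round(th,2),np.round(lid(th),0),end=' ')
```

```text
[664.32063878 -46.20542787 358.65851545] [-0.53732328 -0.38277153 -0.05446824] 23.930338677836495 9.8
[ 1.65520207e+02 -3.30047549e-01  3.58658515e+02]
1.83 [166.   0. 303.] 1.78 [155.   0. 306.] 1.73 [144.   0. 308.] 1.68 [134.   0. 310.] 1.63 [123.   0. 311.] 1.58 [112.   0. 312.] 1.53 [101.   0. 312.] 1.48 [ 90.   0. 312.] 1.43 [ 79.   0. 311.] 1.38 [ 69.   0. 309.] 1.33 [ 58.   0. 307.] 1.28 [ 47.   0. 304.] 1.23 [ 37.   0. 301.] 1.18 [ 27.   0. 297.] 1.13 [ 17.   0. 293.] 1.08 [  7.   0. 289.] 1.03 [ -3.   0. 283.] 0.98 [-12.   0. 278.] 0.93 [-21.   0. 272.]
```

View pics/j_side.png

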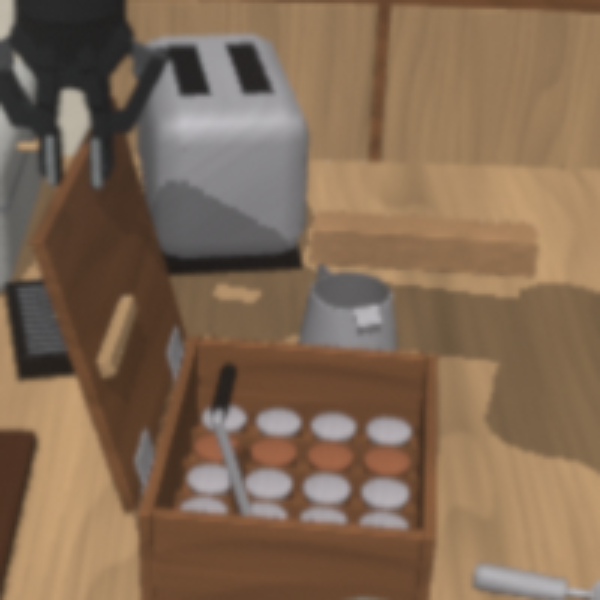

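apply_moves(targets=[[0, -1.0, 0, 0], [0, -1.1, -0.2, 0], [0, -1.1, -0.2, 0], [0, -1.1, -0.2, 0], [0, -1.1, -0.1, 0], [0, -1.1, -0.1, 0], [0, 0, 0, 0]])

```text
time_s: 10.55
eef_pos: [599.0, -40.2, 366.8]
ee_rot: [0.0, 0.738, 0.675, 0.0]
force: [-0.3, -0.2, 0.3]
grip_width: 0.283
```

```bash
cat > st.py <<'E'
import sys
from h import *
from rig import readout,capture
s=readout.sense();print(np.round(s['force'],1),s['grip_width']*85,s['time_s'])
M,t=chestT(P0); print((np.array(s['eef_pos'])-t)@M)
c=capture('side'); im=cv2.resize(c['img'][40:240,180:380,::-1],None,fx=3,fy=3)
for th in map(float,sys.argv[2:]):
    a=((proj('side',c2w(P0,[lid(th,218,125),lid(th,218,-125)]))+.5-[180,40])*3).astype(int); cv2.line(im,tuple(a[0].tolist()),tuple(a[1].tolist()),(0,255,0),1)
cv2.imwrite(f'pics/{sys.argv[1]}.png',im)
E
python3 st.py k 1.55 1.65
```

```text
[-0.3 -0.2  0.3] 24.043288360492653 10.55
[ 9.99003118e+01 -2.62070117e-01  3.66798109e+02]
```

View pics/k.png

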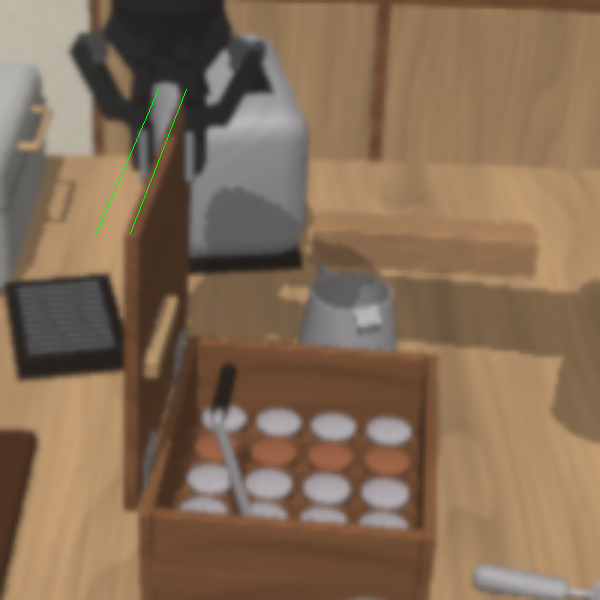

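apply_moves(targets=[[0, -1.0, 0, 0], [0, -0.8, 0.1, 0], [0, -0.8, 0.2, 0], [0, -0.8, 0.2, 0], [0, -0.8, 0.2, 0], [0, 0, 0, 0]])

```text
time_s: 11.2
eef_pos: [557.4, -36.5, 358.9]
ee_rot: [-0.0, 0.738, 0.675, -0.0]
force: [-1.0, -0.1, -0.1]
grip_width: 0.281
```

```bash
python3 st.py l 1.3 1.35
```

```text
[-1.  -0.1 -0.1] 23.89360925742671 11.2
[ 5.81207625e+01 -2.82989768e-01  3.58870392e+02]
```

View pics/l.png

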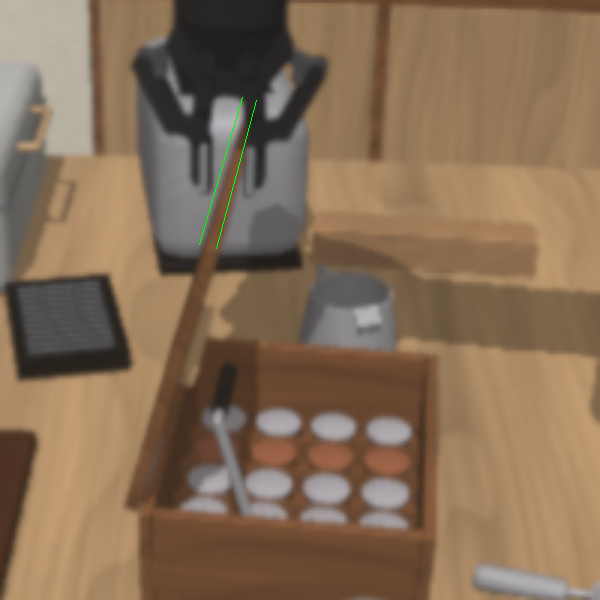

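apply_moves(targets=[[0, -0.5, 0.2, 0], [0, -0.6, 0.2, 0], [0, -0.6, 0.2, 0], [0, -0.65, 0.25, 0], [0, -0.65, 0.3, 0], [0, -0.65, 0.3, 0], [0, 0, 0, 0]], grip=3.0)

```text
time_s: 11.95
eef_pos: [520.6, -33.2, 344.1]
ee_rot: [-0.0, 0.738, 0.675, -0.0]
force: [-1.1, 0.3, -1.2]
grip_width: 0.351
```

apply_moves(targets=[[0, -0.5, 0.25, 0], [0, -0.5, 0.25, 0], [0, -0.5, 0.3, 0], [0, -0.4, 0.25, 0], [0, 0, 0, 0]])

```text
time_s: 12.45
eef_pos: [501.9, -31.5, 333.6]
ee_rot: [-0.0, 0.738, 0.675, -0.0]
force: [-1.4, -0.7, -0.4]
grip_width: 0.354
```

```bash
python3 st.py m 0.92 0.99 1.05
```

```text
[-1.4 -0.7 -0.4] 30.118829044640375 12.45
[ 2.45953726e+00 -2.95418679e-01  3.33593239e+02]
```

View pics/m.png

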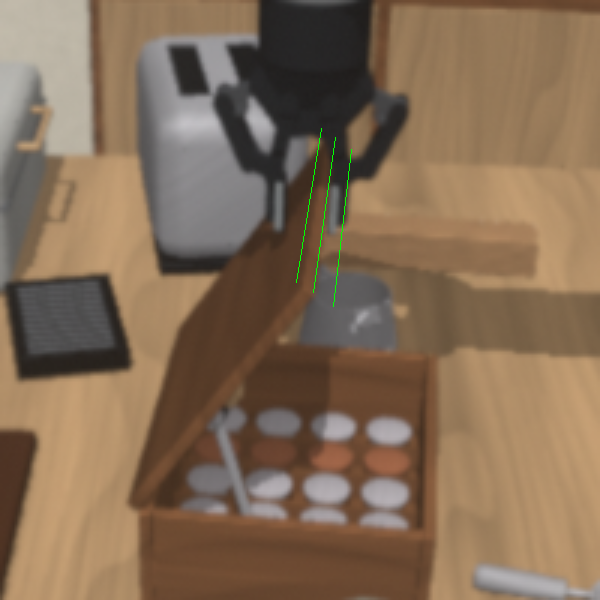

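apply_moves(targets=[[0, -0.3, 0.2, 0], [0, -0.3, 0.2, 0], [0, -0.3, 0.2, 0], [0, -0.3, 0.2, 0], [0, 0, 0, 0]])

```text
time_s: 13.0
eef_pos: [490.2, -30.5, 325.7]
ee_rot: [-0.0, 0.738, 0.675, -0.0]
force: [-0.1, -0.2, -0.2]
grip_width: 0.351
```

```bash
python3 st.py n 0.92 0.99
```

```text
[-0.1 -0.2 -0.2] 29.852086539130614 13.0
[-9.33086576e+00 -2.98213626e-01  3.25730633e+02]
```

View pics/n.png

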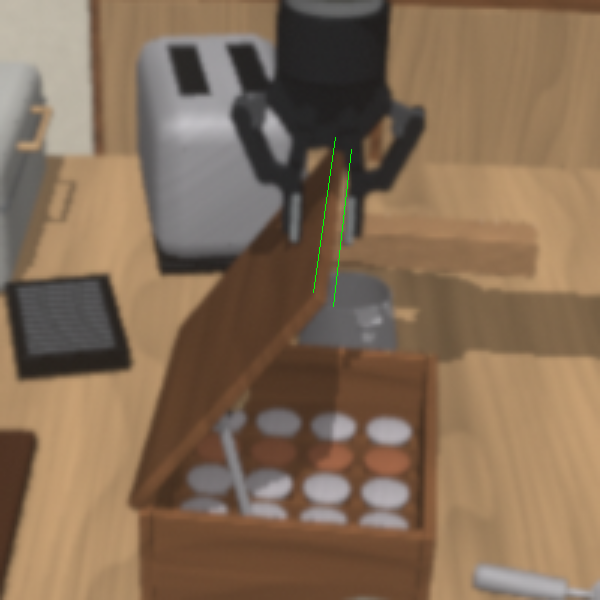

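apply_moves(targets=[[0, -0.2, 0, 0], [0, -0.2, 0, 0], [0, 0, 0, 0]])

```text
time_s: 13.35
eef_pos: [486.4, -30.1, 326.0]
ee_rot: [0.0, 0.738, 0.675, -0.0]
force: [-0.4, -0.6, 0.6]
grip_width: 0.353
```

apply_moves(targets=[[0, 0, 0, 0], [0, 0, 0, 0], [0, 0, 0, 0]], grip=4.0)

```text
time_s: 13.65
eef_pos: [486.5, -30.2, 325.9]
ee_rot: [-0.0, 0.738, 0.675, -0.0]
force: [-0.2, 0.4, 1.0]
grip_width: 0.471
```

```bash
python3 st.py o 0.92 0.99
```

```text
[-0.2  0.4  1. ] 40.058330931982674 13.65
[-1.29855012e+01 -3.21617389e-01  3.25879848e+02]
```

View pics/o.png

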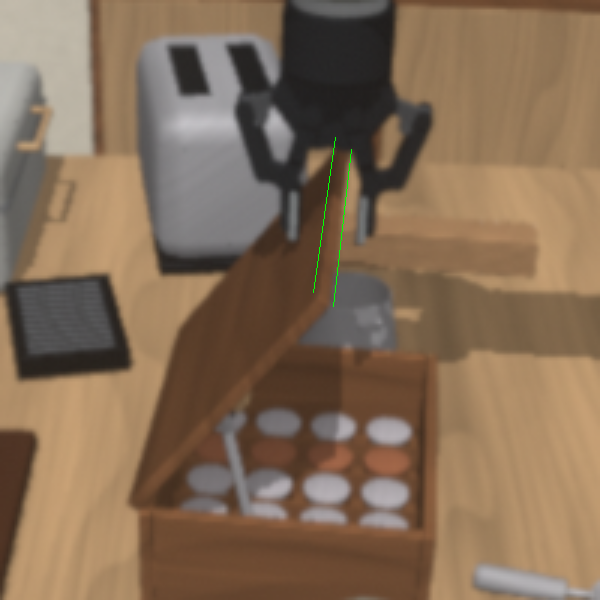

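apply_moves(targets=[[0, 0, 0, 0], [0, 0, 0, 0], [0, 0, 0, 0], [0, 0, 0, 0], [0, 0, 0, 0]], grip=6.0)

```text
time_s: 14.2
eef_pos: [486.5, -30.1, 325.9]
ee_rot: [0.0, 0.738, 0.675, -0.0]
force: [-0.3, 0.0, 0.2]
grip_width: 0.703
```

```bash
python3 st.py q 0.92 0.99
```

```text
[-0.3  0.   0.2] 59.76022989606824 14.2
[-1.30194287e+01 -3.14368174e-01  3.25905057e+02]
```

View pics/q.png

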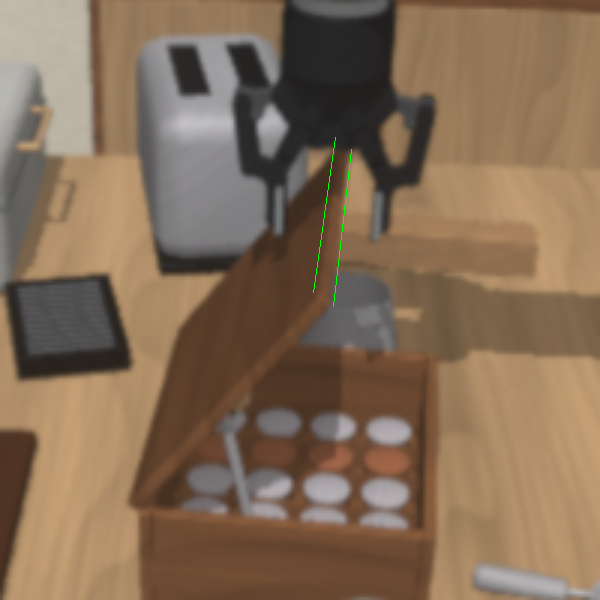

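The lid edge did not change between the last two pictures, even with the front finger about 10 mm farther off, so it rests on the stay at about 0.95. I'm lifting the gripper away.

apply_moves(targets=[[0, 0, -1.0, 0], [0, 0, -2.0, 0], [0, 0, -3.0, 0], [0, 0, -3.0, 0], [0, -3.0, 0, 0], [0, -4.0, 0, 0], [0, -4.0, 0, 0], [0, 0, 0, 0]])

```text
time_s: 15.05
eef_pos: [374.0, -19.5, 417.4]
ee_rot: [0.001, 0.738, 0.674, 0.0]
force: [0.5, -0.1, 1.2]
grip_width: 0.701
```

apply_moves(targets=[[0, 0, 0, 0], [0, 0, 0, 0], [0, 0, 0, 0], [0, 0, 0, 0], [0, 0, 0, 0], [0, 0, 0, 0], [0, 0, 0, 0], [0, 0, 0, 0]])

```text
time_s: 15.85
eef_pos: [377.0, -20.2, 415.9]
ee_rot: [-0.0, 0.738, 0.675, 0.0]
force: [-0.3, -0.6, 0.2]
grip_width: 0.701
```

```bash
python3 st.py r 0.92 0.99
python3 - <<'E'
from h import *
from rig import capture
for n in('top','side'):
  c=capture(n); cv2.imwrite(f'pics/s_{n}.png',c['img'][:,:,::-1])
for t in (1.65,1.75,1.85): print(t,(proj('side',c2w(P0,[stay(t)+[0,38,0],[27,106,80]]))-[180,40])*3)
E
```

```text
[-0.3 -0.6  0.2] 59.55099263328801 15.85
[-1.22982371e+02 -2.84502683e-01  4.15899338e+02]
1.65 [[241.65041511 416.9685687 ]
 [248.89755157 519.91489222]]
1.75 [[228.9125568  417.38215596]
 [248.89755157 519.91489222]]
1.85 [[216.42562763 418.86556945]
 [248.89755157 519.91489222]]
```

View pics/r.png

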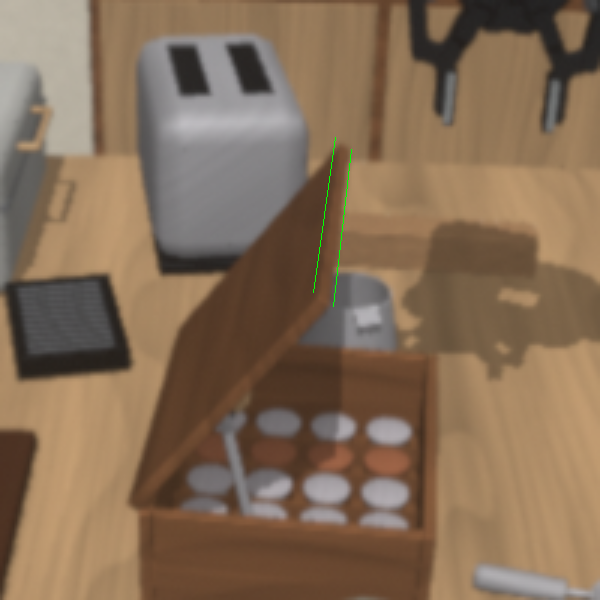

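View pics/s_top.png

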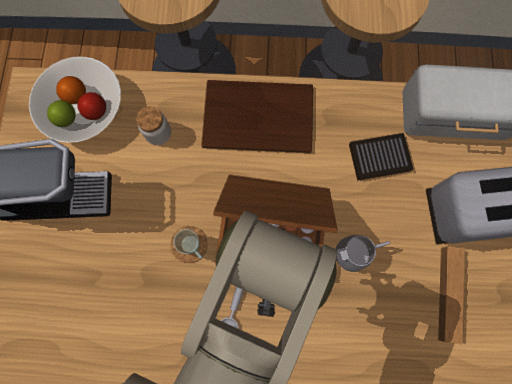

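View pics/s_side.png

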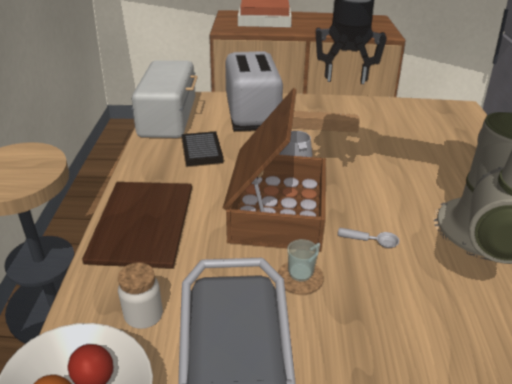

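```bash
python3 -c "
from rig import ctrl
print(ctrl.finish_job())"
```

```text
the job is handed in; nothing more can be done
None
```

The lid now stands half open on the raised stay by itself. I handed the job in at about 16 s with the gripper well clear.

- **Stay:** I gripped the bar and swung it up until it met its stop (about 1.85 rad in the picture). Under the lid's weight it has moved forward to about 1.75, within the 0.1 rad allowed, though close to the limit below which it is not fully up.
- **Lid:** I straddled the free edge between loosely open fingers, brought it forward and let it down in small steps onto the stay. It rests at about 0.95 rad, inside the 0.92 to 0.99 band. It did not move when I opened the fingers, or in the second after I backed away.
- **Other things:** the cup, jug, drip tray and jar are at the same pixels in the top view as at the start.
- **Off plan:** in the first pictures the lid measured about 1.68 rad rather than at its stop. By the time I had withdrawn from the stay it was at 1.83, so the gripper or arm must have nudged it back; wrist force read near zero before and after, though I took no readings during the withdrawal itself. While raising the stay, the wrist force reached about 39 N at the end of one move because my arc was slightly tight, and I corrected it.

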